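# Strip the vegetable cutter: undo its left-hand hub nut

## Task

The vegetable cutter is being stripped for a hygiene check. Unscrew the big hexagonal nut from its spindle - it has a left-hand thread, so it comes undone clockwise, and needs several grips - then set it gently, closed top up, flat on the floor of the round well of the metal tray. Leave everything else where it stands.

Things in the scene. Friction and masses are not known exactly. Their poses are not given: they have to be found in the camera images.
- nut_center (a point): Centre, half-way up, of the cap nut: a plain grey hexagonal hand nut, 56 mm across flats (65 over corners), 52 mm high, closed flat top, open underneath, about 0.3 kg; sides vertical and plain. z is its axis, up through the closed top; x is square to one flat (flats face every 60 degrees from x). Fully screwed down at the start.
- hub (a point): Centre of the top of the cutter's hub flange (68 mm across, 106 mm over the table) on which the nut's rim first sits; z is the spindle axis, up. Hidden under the nut, an upright steel spindle stands 42 mm above this point, its left-hand coarse thread ending 39 mm above it. The nut cannot be pulled straight off.
- well (a point): Centre of the floor of the only round well (112 mm across, 12 mm deep) of the bare metal compartment tray, 4 mm over the table; axes are the tray's own, z up. The tray may be on either side of the cutter.
- spoon: White ceramic spoon, 110 mm, lying in the tray's largest rectangular well; bystander.
- tumbler: Small solid glass tumbler, 44 mm across, 60 mm high, standing in the tray's other far rectangular well (furthest from the robot); origin under its centre; bystander.
- bowl_a: White bowl, 130 mm across, 60 mm high, at the back; origin under its centre; bystander.
- bowl_b: White bowl, 140 mm across, 65 mm high, far on the right; origin under its centre; bystander.
- jar: Clear sample jar, 60 mm across, 80 mm high, near the robot between cutter and tray; origin under its centre; bystander.
- chopsticks: Wooden chopstick case, 200 x 36 x 18 mm, lying on the right; origin under its centre; bystander.
- cup: White mug, 76 mm across, 85 mm high, on the left; origin under its centre; bystander.
- nut: The same nut; origin at the centre of its lower rim. Thread: it rises 33 mm per full CLOCKWISE turn seen from above (5.25 mm per rad), with about 2 mm of axial and 1.5 mm of sideways play. It comes free after 265 to 290 degrees, about 25 mm of rise, then must go up 20 mm more to clear the spindle. Let go half-way, it stays. Turned counter-clockwise it only jams on the flange.
- cutter: Vegetable cutter, fixed; origin under the centre of its foot, z up the spindle. Grey foot 240 x 210 x 18 mm, white drum 196 mm across up to 96 mm, flat slicing disc 184 mm across with its top 99 mm over the table, dark flange 68 mm across up to 106 mm.
- tray: The tray, fixed; origin at the centre of its underside on the table. 300 mm (x) by 220 mm (y), 16 mm high; one round well centred at (-80, -40) mm and three rectangular ones.
Mind the look-alikes: they are no part of the job. Leave any green or yellow look-alike of the nut alone.

How it is judged:
On the way:
1. the nut is off the spindle (its centre more than 72 mm above the hub flange) (z of nut_center in the frame of hub above 0.072 m), for 0.1 s.
At the end, for the whole second after the job is handed in: The nut stands closed top up, flat on the floor of the tray's round well (centre within 27 mm of the well's centre, 22 to 30 mm over its floor, leaning under 0.1 rad) and is at rest, and every bystander is within 30 mm of its starting place (horizontal distance between nut_center and well below 0.027 m and z of nut_center in the frame of well between 0.022 and 0.03 m and angle between nut_center's own z axis and vertical below 0.1 rad and linear speed of nut below 0.02 m/s); the robot touches nothing.
It fails at once if a bystander is shifted by more than 30 mm (distance of any of spoon, tumbler, bowl_a, bowl_b, jar, chopsticks, cup from where it was at the start of the episode above 0.03 m).
It fails at once if the nut is dropped or thrown into the well (faster than 0.45 m/s within 90 mm of its floor) (distance between nut_center and well below 0.09 m and linear speed of nut above 0.45 m/s).
It also fails if it takes over 67 s, if anything falls off the work surface, if the arm or the gripper's body presses on something with over 40 N, if the wrist force passes 120 N, or if a joint passes its speed limit or range.

## Robot

A 6-joint arm with a two-finger parallel gripper is mounted at the origin on the work surface. World frame = base frame: x ahead of the robot, y to its left, z up, the work surface at z = 0. Lengths are in m, angles in rad, forces in N, time in s.
With the tool pointing down it reaches from about 0.35 to 0.85 m from the base axis. Payload 8.1 kg.
Tool frame: the origin (TCP) lies on the centre line of the jaws, within the pads' length; the fingertips stand 11 mm ahead of it and the grasp point (between the pads) lies 8 mm behind it (tip_reach is the z of the fingertips in the tool frame, in m); z points along the fingers, y is the direction in which the jaws open and shut (so a half turn about z gives the same grasp; the last joint's range is limited). The gripper opens to 93 mm and grips with 3 to 60 N. Pads are 15 mm wide; open, the fingers measure 128 mm over their backs; the gripper's body (75 mm by 188 mm) begins 65 mm behind the grasp point.
Start: joints at [1.023, 0.13, 1.488, -0, 1.523, -0.085], TCP at [0.268, 0.537, 0.23] pointing down, gripper open.
Joint ranges: [-2.96, 2.96], [-0.89, 2.26], [0.02, 2.5], [-1.34, 4.48], [0, 2.73], [-2.66, 2.66]. Speed limits (rad/s): [2.39, 2.39, 2.79, 3.14, 3.14, 3.14].

## Interface

Orientations are given as a rotation vector (axis times angle).
In Python, from plant import read_state, read_camera, camera_params, close_job, silhouettes, tip_of, tip_reach gives the robot as it stands.
- The arm moves only by the shell command python3 -m creep 'ROWS' [FORCE]. ROWS is JSON, a list of rows, each a list of 5 numbers: the shift along the tool's x, y, z in m, then the turn about the tool's z in rad, then the closure in counts, from 0 (fully open) to 255 (shut). In form: [[dx, dy, dz, twist, gripper], ...]. A call has 1 to 12 rows; each row shifts and turns the commanded pose from where the row before left it, along the tool's axes as they then stand; what a row does not reach is not made up. A row lasts 1/12 s, in which the tool goes at most 41.7 mm and 7.16 degrees, less where a joint would pass 70% of its speed; a pose out of reach is approached as far as the arm can. A call is refused whole if a number of a shift passes 0.0417 or a number of a turn 0.125, either way. A call with a gripper value outside its range is refused whole. The fingers move at their own pace and stop on an object; FORCE is the grip in N (left out, the last holds). Time passes only in rows, so rows that do not move let the fingers close. It gives the time, the measured TCP pose, the force and the opening at its end, in the units of the state.
- read_state(): the state, without advancing time (a new reading comes with each control period).
- read_camera(name): name is "side" or "top"; returns the picture (480x640x3 uint8, red, green, blue); there is no depth.
- camera_params(name): a dict with "fov_y" (degrees; the focal length in pixels is half the picture's height over the tangent of half this angle, whatever the lens; pixels are square), "cx", "cy" (the principal point, pixels), "k1" (the pictures are not rectified: a ray, as slopes to the right and down, at radius r is drawn at 1 + k1 r^2 times it, then the intrinsics apply), "position" and "rotation" of the camera in the world. Camera axes: x right, y down, z forward; pixel columns grow to the right and rows downward; lengths in m; the calibration is good to about 2 mm. A picture is of the moment at which its call begins. camera_params takes no time and is no camera call.
- close_job(): hands the job in, once; it reports no verdict.
Trained networks look in the newest picture that a camera, given by its name, has taken for a name from the list of things; names that differ only in an ending like _2 or _b are one class to them, and where a whole thing is asked for, a point or a joint stands for the part that bears it (a point fixed in the world has none). Each returns a list of dicts, best first, with "confidence" (0 to 1); they miss things now and then, are a little off and sometimes report something else, mostly with a low value. They report only what shows in the picture. A call takes as long as a camera call. They do not tell look-alikes from the thing itself.
- silhouettes(camera, query): "region" (480x640 bool, what is visible of it) and "pixel" ([column, row] in pixels, amid what is visible of it).
- tip_of(camera, query): "pixel" ([column, row] in pixels: a listed point, or the origin of a listed thing).
The state is a dict: "t": time; "q": joint angles; "dq": joint speeds; "joint_torque": joint torques, N m; "tool_pos": TCP position; "orientation": TCP orientation; "force": force on the tool from outside, world axes, zero at the start; "wrist_torque": the same for the moment, N m; "opening": finger opening in m.
Only numpy, scipy, OpenCV 4.12 (cv2) and the standard library are available. Lean on these libraries where they do the work, as an engineer would, in place of code of your own. Each camera call takes 0.05 s, during which the arm holds its last target.

## Working session

There is one attempt and no reset: what is moved stays moved. The work goes in short steps, Python scripts to look and compute and a shell command to move; the robot and the scene stay as the last step left them, time stands still between calls to the robot, and variables do not carry over. Pictures are saved under pics/ and viewed, and the job is handed in when it is done.

```bash
ls; mkdir -p pics; cat > h.py <<'E'
import numpy as np, cv2
from plant import *
from scipy.spatial.transform import Rotation as R
def K(n):
    p=camera_params(n); f=240/np.tan(np.radians(p['fov_y'])/2)
    rot=np.array(p['rotation'],float)
    if rot.size==3: rot=R.from_rotvec(rot).as_matrix()
    return p,f,rot,np.array(p['position'],float)
def ray(n,px):
    p,f,rot,pos=K(n)
    d=np.array([(px[0]-p['cx'])/f,(px[1]-p['cy'])/f]); u=d.copy()
    for _ in range(50): u=d/(1+p['k1']*(u@u))
    v=rot@np.array([u[0],u[1],1]); return pos,v
def atz(n,px,z):
    o,v=ray(n,px); return o+v*(z-o[2])/v[2]
def proj(n,P):
    p,f,rot,pos=K(n)
    c=rot.T@(np.asarray(P,float)-pos); u=c[:2]/c[2]; u=u*(1+p['k1']*(u@u))
    return u*f+[p['cx'],p['cy']]
def save(n,name,crop=None,s=1):
    im=read_camera(n)[:,:,::-1]
    if crop: x0,y0,x1,y1=crop; im=im[y0:y1,x0:x1]
    if s!=1: im=cv2.resize(im,None,fx=s,fy=s,interpolation=cv2.INTER_CUBIC)
    cv2.imwrite('pics/'+name,im)
E
python3 - <<'E'
from h import *
np.set_printoptions(precision=4,suppress=True)
for n in('side','top'):
    save(n,n+'0.png'); print(camera_params(n))
    for q in('nut_center','hub','well','nut','tray','cutter'):
        r=tip_of(n,q); print(n,q,[(np.round(a['pixel'],1),round(a['confidence'],2)) for a in r[:4]])
print(read_state())
E
```

```text
pics
{'fov_y': 54.678885126037265, 'cx': 320.8452307756089, 'cy': 246.7185445530571, 'k1': 0.029388413044499986, 'position': array([ 0.2849, -1.0505,  0.8478]), 'rotation': array([-2.1307,  0.3256, -0.188 ])}
side nut_center [(array([296.7, 209.2]), 0.75), (array([326.6, 274.5]), 0.72), (array([232.5, 247. ]), 0.71), (array([254.9, 296.6]), 0.63)]
side hub [(array([294.5, 221.4]), 0.65), (array([309.9, 358.1]), 0.32)]
side well [(array([307.7, 359. ]), 0.66), (array([339. , 314.3]), 0.4)]
side nut [(array([324.6, 283. ]), 0.88), (array([295.5, 219.9]), 0.86), (array([235.4, 255.2]), 0.64)]
side tray [(array([324.5, 333.7]), 0.82)]
side cutter [(array([296.6, 246.9]), 0.69), (array([375.1, 265.3]), 0.5), (array([255.9, 294. ]), 0.16)]
{'fov_y': 44.93700028215996, 'cx': 322.75856552968474, 'cy': 233.69550796274942, 'k1': -0.12594963059164693, 'position': array([0.2676, 0.0002, 1.7135]), 'rotation': array([-2.1746,  2.0357, -0.2253])}
top nut_center [(array([242.7, 306.3]), 0.96), (array([331.5, 236.2]), 0.94), (array([256.8, 234.1]), 0.62)]
top hub [(array([256.4, 232.6]), 0.77)]
top well [(array([416.8, 284.4]), 0.88)]
top nut [(array([328.7, 235.5]), 0.94), (array([256.9, 236.1]), 0.75), (array([245.9, 309. ]), 0.67)]
top tray [(array([399.6, 261.8]), 0.83)]
top cutter [(array([259.3, 242.9]), 0.91)]
{'t': 0.7, 'q': array([ 1.0226,  0.1304,  1.4881,  0.    ,  1.523 , -0.0854]), 'dq': array([ 0.0005, -0.0015,  0.0014,  0.0005, -0.0001,  0.0005]), 'joint_torque': array([ -0.0018, -55.961 , -49.1933,   0.0765,   0.023 ,  -0.0001]), 'tool_pos': array([0.2679, 0.5369, 0.2297]), 'orientation': array([-0.7205, -3.0578, -0.0001]), 'force': array([-0.0521,  0.1012,  0.9872]), 'wrist_torque': array([-0.0414, -0.0539, -0.0275]), 'opening': 0.09322451378508381}
```

View pics/side0.png

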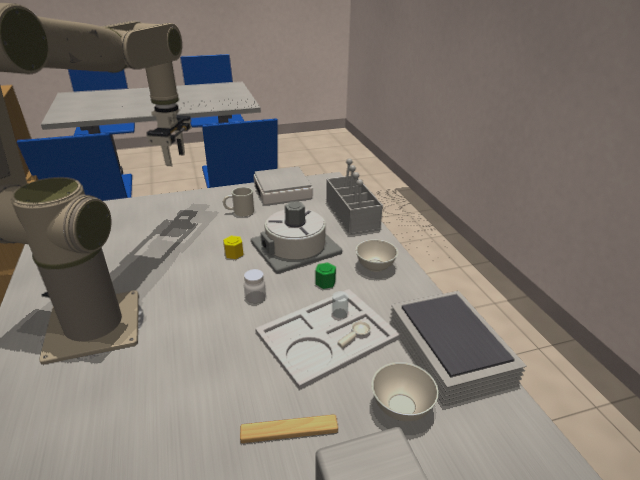

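View pics/top0.png

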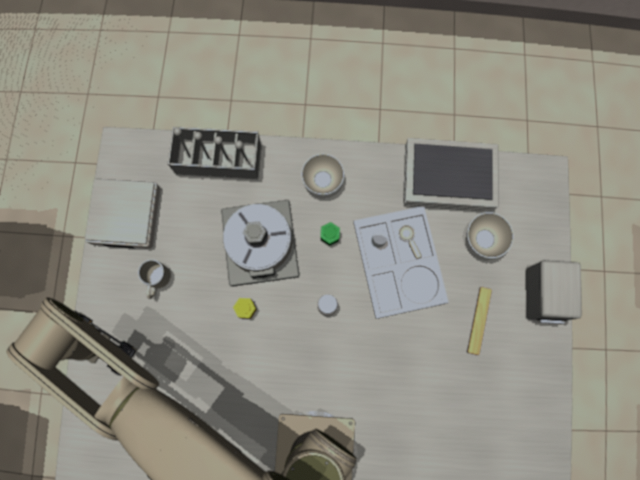

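Nut candidates in the top view are grey (256,233) on the cutter's spindle, green (330,234) and yellow (246,309). The grey one on the hub fits the description. I'll confirm it in a crop.

```bash
python3 - <<'E'
from h import *
np.set_printoptions(precision=4,suppress=True)
save('top','tc.png',(215,190,305,290),7)
save('side','sc.png',(245,185,345,275),7)
# triangulate pts
def tri(a,b):
    o1,v1=ray('top',a);o2,v2=ray('side',b)
    A=np.stack([v1,-v2],1); s=np.linalg.lstsq(A,o2-o1,rcond=None)[0]
    p,q=o1+s[0]*v1,o2+s[1]*v2; return (p+q)/2,np.linalg.norm(p-q)
print(tri((256.8,234.1),(296.7,209.2)))
for n in('top','side'):
    for a in silhouettes(n,'nut')[:4]:
        r=a['region'].astype(np.uint8); print(n,a['confidence'],a['pixel'],r.sum())
        p=a['pixel']
        if abs(p[0]-256)<15 and n=='top' or abs(p[0]-296)<15 and n=='side': np.save('m_%s.npy'%n,r)
print(atz('top',(416.8,284.4),.004),atz('side',(307.7,359.),.004),atz('top',(256.4,232.6),.106))
print(atz('top',(399.6,261.8),.0),atz('side',(324.5,333.7),.0))
E
```

```text
(array([0.6028, 0.1971, 0.1468]), np.float64(0.010727176649382757))
top 0.89 [253.0, 230.4] 393
top 0.8 [330.4, 233.2] 395
top 0.74 [243.8, 308.3] 352
side 0.96 [293.5, 209.5] 418
side 0.8 [234.0, 246.7] 395
side 0.6 [326.5, 277.0] 478
[ 0.5065 -0.2719  0.004 ] [ 0.5021 -0.2863  0.004 ] [0.6103 0.2045 0.106 ]
[ 0.572  -0.2184  0.    ] [ 0.5692 -0.2117 -0.    ]
```

View pics/tc.png

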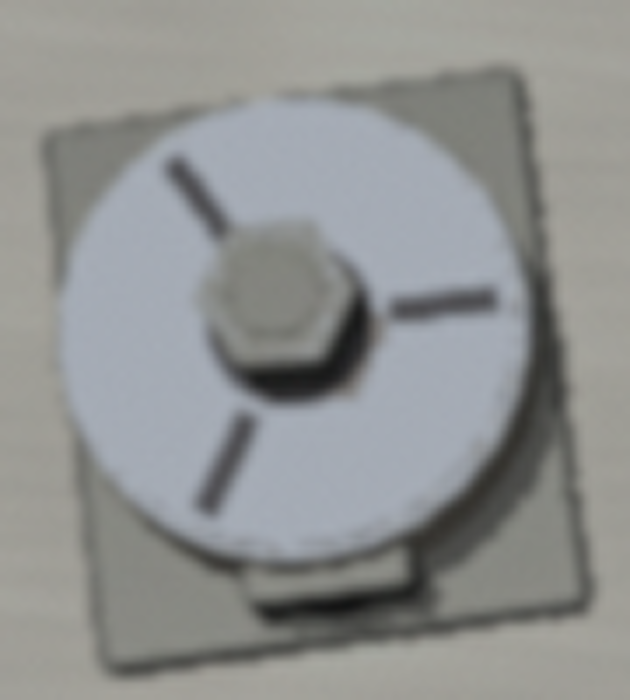

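View pics/sc.png

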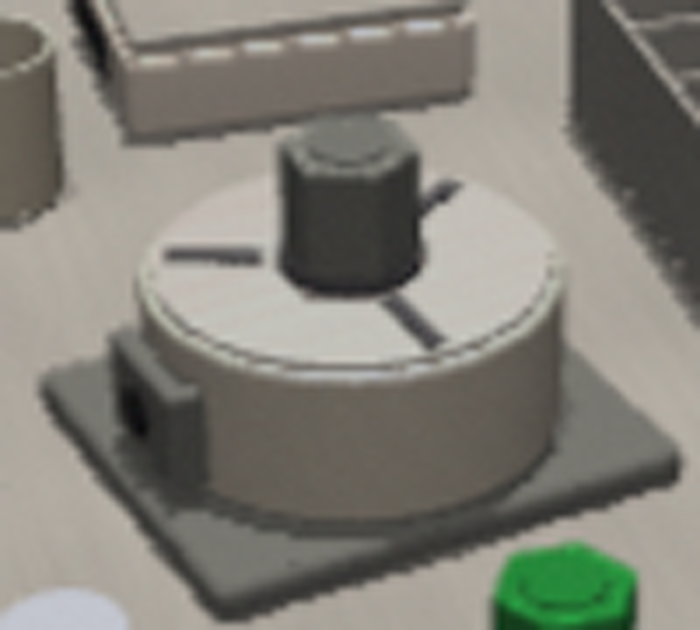

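The crops show the grey hex nut centred on the slicing disc at top-view pixel (255,232). Next I measure the disc centre, the nut yaw and the well.

```bash
python3 - <<'E'
from h import *
from scipy.optimize import least_squares
np.set_printoptions(precision=4,suppress=True)
im=read_camera('top'); hsv=cv2.cvtColor(im,cv2.COLOR_RGB2HSV)
m=((im[:,:,2].astype(int)-im[:,:,0])>6).astype(np.uint8)
n,l,st,c=cv2.connectedComponentsWithStats(m); 
for i in range(1,n):
    if st[i,4]>1500: print(i,st[i],c[i])
i=l[215,256]; print(i)
ys,xs=np.where(l==i); h=cv2.convexHull(np.stack([xs,ys],1).astype(np.int32))[:,0]
P=np.array([atz('top',p,.099)[:2] for p in h])
f=least_squares(lambda v:np.hypot(*(P-v[:2]).T)-v[2],[.61,.2,.09],loss='soft_l1',f_scale=.001)
print('disc',f.x,np.abs(f.fun).mean())
# hex corners picked in crop
C=np.array([(227,228),(315,222),(362,288),(325,360),(243,368),(200,295)])/7.+[215-.43,190-.43]
Q=np.array([atz('top',p,.158)[:2] for p in C]); print(Q, Q.mean(0), np.hypot(*(Q-Q.mean(0)).T))
d=Q-Q.mean(0); print('corner ang mod60',np.degrees(np.arctan2(d[:,1],d[:,0]))%60)
M=np.load('m_top.npy')
def hexpred(v,z):
    return np.array([proj('top',(v[0]+.0323*np.cos(v[2]+k*np.pi/3),v[1]+.0323*np.sin(v[2]+k*np.pi/3),z)) for k in range(6)])
# silhouette-based fit: maximise IoU of hull (top+bottom hexes)
best=[]
S=8
ys0,xs0=200,225
def mask(v):
    pts=np.vstack([hexpred(v,.158),hexpred(v,.108)])
    H=cv2.convexHull(((pts-[xs0,ys0]+.5)*S).astype(np.int32)); b=np.zeros((64*S,64*S),np.uint8); cv2.fillPoly(b,[H],1)
    return cv2.resize(b.astype(np.float32),(64,64),interpolation=cv2.INTER_AREA)
Mi=M[ys0:ys0+64,xs0:xs0+64].astype(float)
for a in range(0,60,3):
  for dx in np.arange(-.016,.017,.004):
    for dy in np.arange(-.016,.017,.004):
      v=(.605+dx,.2+dy,np.radians(a)); best.append((np.abs(mask(v)-Mi).sum(),v[0],v[1],a))
best.sort(); print(np.array(best[:6]))
# well/tray
print(proj('top',(.61,.2,.106)))
save('top','trayc.png',(345,200,455,325),6)
E
```

```text
11 [ 224  204   67   66 2855] [256.42   236.9233]
12 [ 354  207   94  111 6755] [399.8856 263.5007]
11
disc [0.6013 0.2048 0.0954] 0.0002876622581591175
[[0.6269 0.2265]
 [0.6316 0.192 ]
 [0.6063 0.1712]
 [0.5765 0.1831]
 [0.5712 0.215 ]
 [0.5992 0.2346]] [0.602  0.2037] [0.0338 0.0319 0.0329 0.0327 0.0327 0.031 ]
corner ang mod60 [42.4031 38.4127 37.5384 38.9901 39.921  35.0479]Traceback (most recent call last):
  File "<stdin>", line 33, in <module>
  File "<stdin>", line 26, in mask
  File "<stdin>", line 20, in hexpred
  File "h.py", line 17, in proj
    p,f,rot,pos=K(n)
                ~^^^
  File "h.py", line 5, in K
    p=camera_params(n); f=240/np.tan(np.radians(p['fov_y'])/2)
ValueError: time passes only in moves, steps and waits
```

```bash
python3 - <<'E'
s=open('h.py').read()
s=s.replace("def K(n):\n    p=camera_params(n);","_C={}\ndef K(n):\n    if n not in _C: _C[n]=camera_params(n)\n    p=_C[n];")
open('h.py','w').write(s)
E
python3 - <<'E'
from h import *
from scipy.optimize import least_squares
np.set_printoptions(precision=4,suppress=True)
im=read_camera('top'); cv2.imwrite('pics/trayc.png',cv2.resize(im[200:325,345:455,::-1],None,fx=4.5,fy=4.5,interpolation=cv2.INTER_CUBIC))
m=((im[:,:,2].astype(int)-im[:,:,0])>6).astype(np.uint8)
n,l,st,c=cv2.connectedComponentsWithStats(m)
ys,xs=np.where(l==l[215,375] if l[215,375] else l==12); pts=np.stack([xs,ys],1)
h=cv2.convexHull(pts.astype(np.int32))[:,0]
# densify
from itertools import chain
D=[]
for a,b in zip(h,np.roll(h,-1,0)):
    k=max(int(np.hypot(*(b-a))),1)
    D+= [a+(b-a)*t/k for t in range(k)]
P=np.array([atz('top',p,.014)[:2] for p in D])
def sd(v):
    c,s=np.cos(v[2]),np.sin(v[2]); d=P-v[:2]; q=np.stack([d[:,0]*c+d[:,1]*s,-d[:,0]*s+d[:,1]*c],1)
    e=np.abs(q)-[.15+v[3],.11+v[3]]; return np.where((e>0).all(1),np.hypot(*e.T),e.max(1))
for th in (0.1,-.1,1.67,-1.47,1.4,-1.7):
    f=least_squares(sd,[.57,-.215,th,0],loss='soft_l1',f_scale=.002); 
    x=f.x; c,s=np.cos(x[2]),np.sin(x[2]); Rm=np.array([[c,-s],[s,c]])
    print(x,np.abs(f.fun).mean(),[x[:2]+Rm@(k*np.array([-.08,-.04])) for k in(1,-1)])
# hex fit
M=np.load('m_top.npy')
def hexpred(v,z):
    return np.array([proj('top',(v[0]+.0323*np.cos(v[2]+k*np.pi/3),v[1]+.0323*np.sin(v[2]+k*np.pi/3),z)) for k in range(6)])
S=8;ys0,xs0=200,225
def mask(v):
    p=np.vstack([hexpred(v,.158),hexpred(v,.11)])
    H=cv2.convexHull(((p-[xs0,ys0]+.5)*S).astype(np.int32)); b=np.zeros((64*S,64*S),np.uint8); cv2.fillPoly(b,[H],1)
    return cv2.resize(b.astype(np.float32),(64,64),interpolation=cv2.INTER_AREA)
Mi=M[ys0:ys0+64,xs0:xs0+64].astype(float)
best=[(np.abs(mask((x,y,np.radians(a)))-Mi).sum(),x,y,a) for a in range(0,60,4) for x in np.arange(.59,.62,.003) for y in np.arange(.19,.215,.003)]
best.sort(); print(np.array(best[:6]),Mi.sum())
E
```

```text
[ 0.6157 -0.2062  1.3656  0.0625] 0.0004179033936965946 [array([ 0.6386, -0.2926]), array([ 0.5928, -0.1197])]
[ 0.6306 -0.2175  0.0572  0.0631] 5.2533228392381837e-08 [array([ 0.553, -0.262]), array([ 0.7082, -0.173 ])]
[ 0.6682 -0.2288  3.1987  0.0765] 4.1523499985651746e-08 [array([ 0.7458, -0.1843]), array([ 0.5906, -0.2733])]
[ 0.6688 -0.229   0.0571  0.0767] 2.7283612383244282e-08 [array([ 0.5912, -0.2735]), array([ 0.7464, -0.1845])]
[ 0.6128 -0.2013  1.3446  0.0619] 0.0004503537174740147 [array([ 0.6339, -0.2882]), array([ 0.5918, -0.1143])]
[ 0.6078 -0.1936 -1.8307  0.0615] 0.0005023415670083464 [array([ 0.5897, -0.1061]), array([ 0.6259, -0.2812])]
[[427.2344   0.611    0.193   28.    ]
 [427.4531   0.611    0.199   28.    ]
 [427.7344   0.608    0.19    28.    ]
 [427.875    0.596    0.199   36.    ]
 [428.       0.593    0.19    28.    ]
 [428.       0.593    0.196   36.    ]] 0.0
```

View pics/trayc.png

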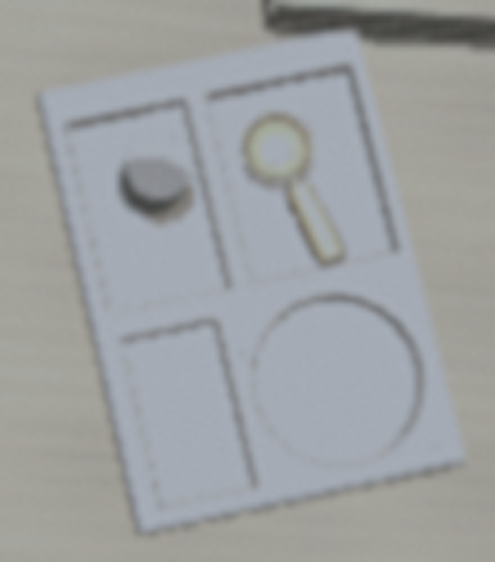

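```bash
python3 - <<'E'
from h import *
np.set_printoptions(precision=4,suppress=True)
C=np.array([(42,92),(357,30),(465,460),(138,530)])/4.5+[344.6,199.6]
Q=np.array([atz('top',p,z)[:2] for p,z in zip(C,(.016,.016,.016,.016))]); print(Q,Q.mean(0),np.linalg.norm(Q-np.roll(Q,-1,0),axis=1))
ctr=Q.mean(0); ex=(Q[0]+Q[1]-Q[2]-Q[3]); ex/=np.linalg.norm(ex); 
for s in(1,-1):
    x=s*ex; y=np.array([-x[1],x[0]]); print('well',ctr-.08*x-.04*y)
print('rim centre',atz('top',np.array((338,380))/4.5+[344.6,199.6],.016))
read_camera('top')
for a in silhouettes('top','nut')[:4]:
    p=a['pixel']
    if np.hypot(p[0]-255,p[1]-232)<9: M=a['region']
read_camera('side')
N=None
for a in silhouettes('side','nut')[:4]:
    p=a['pixel']
    if np.hypot(p[0]-295,p[1]-212)<12: N=a['region']
def mask(n,v,x0,y0,S=8):
    p=np.array([proj(n,(v[0]+.0323*np.cos(v[2]+k*np.pi/3),v[1]+.0323*np.sin(v[2]+k*np.pi/3),z)) for k in range(6) for z in(.158,.108)])
    H=cv2.convexHull(((p-[x0,y0]+.5)*S).astype(np.int32)); b=np.zeros((64*S,64*S),np.uint8); cv2.fillPoly(b,[H],1)
    return cv2.resize(b.astype(np.float32),(64,64),interpolation=cv2.INTER_AREA)
for n,m,x0,y0 in(('top',M,225,200),('side',N,262,180)):
    if m is None: continue
    Mi=m[y0:y0+64,x0:x0+64].astype(float)
    b=[(np.abs(mask(n,(x,y,np.radians(a)),x0,y0)-Mi).sum(),x,y,a) for a in range(0,60,5) for x in np.arange(.588,.621,.004) for y in np.arange(.188,.217,.004)]
    b.sort(); print(n,Mi.sum(),'\n',np.array(b[:8]))
E
```

```text
[[ 0.6875 -0.0738]
 [ 0.7449 -0.2843]
 [ 0.4589 -0.3641]
 [ 0.4003 -0.1519]] [ 0.5729 -0.2185] [0.2182 0.297  0.2201 0.2976]
well [ 0.5064 -0.2783]
well [ 0.6394 -0.1587]
rim centre [ 0.5064 -0.2786  0.016 ]
top 417.0 
 [[40.6094  0.604   0.208  35.    ]
 [41.0156  0.604   0.208  40.    ]
 [46.9375  0.604   0.208  45.    ]
 [49.2656  0.604   0.208  30.    ]
 [49.5938  0.604   0.204  40.    ]
 [50.8438  0.604   0.204  30.    ]
 [52.2344  0.604   0.204  35.    ]
 [53.1875  0.604   0.204  45.    ]]
side 411.0 
 [[32.2656  0.6     0.204  35.    ]
 [32.8281  0.6     0.204  30.    ]
 [33.2031  0.6     0.204  40.    ]
 [33.7031  0.6     0.2    35.    ]
 [33.7969  0.6     0.2    40.    ]
 [34.5938  0.6     0.204  25.    ]
 [35.2031  0.6     0.2    45.    ]
 [35.6719  0.6     0.2    30.    ]]
```

```bash
python3 -m creep '[[-0.02,-0.0066,0,0,0],[-0.037,-0.0124,0,0,0],[-0.037,-0.0124,0,0,0],[-0.037,-0.0124,0,0,0],[-0.037,-0.0124,0,0,0],[-0.037,-0.0124,0,0,0],[-0.037,-0.0124,0,0,0],[-0.037,-0.0124,0,0,0],[-0.037,-0.0124,0,0,0],[-0.037,-0.0124,0,0,0],[-0.037,-0.0124,0,0,0],[-0.037,-0.0124,0,0,0]]' 60
cat > st.py <<'E'
from h import *
import sys
np.set_printoptions(precision=4,suppress=True)
s=read_state(); Rm=R.from_rotvec(s['orientation']).as_matrix()
print('t',s['t'],'q',s['q'],'pos',s['tool_pos'],'yang',np.degrees(np.arctan2(Rm[1,1],Rm[0,1])),'z',Rm[:,2],'F',s['force'],'T',s['wrist_torque'],'op',s['opening'])
if len(sys.argv)>3:
    g=np.array([float(v) for v in sys.argv[1:4]]); print('tool delta',Rm.T@(g-s['tool_pos']))
E
python3 st.py .602 .2045 .2
```

```text
t: 2.2
tool_pos: [0.5873, 0.2167, 0.2298]
orientation: [0.721, 3.058, 0.0]
force: [1.0, -0.2, 0.1]
opening: 0.093
t 2.2 q [ 0.2716  0.1997  1.4109  0.0001  1.5305 -0.8364] pos [0.5873 0.2167 0.2298] yang 63.47959779417484 z [ 0.0003  0.0002 -1.    ] F [ 0.9749 -0.1798  0.1328] T [ 0.0298 -0.0257 -0.0141] op 0.09300190221725818
tool delta [-0.0186 -0.0043  0.0298]
```

```bash
python3 -m creep '[[-0.0186,-0.0043,0,0,0],[0,0,0,-0.12,0],[0,0,0,-0.12,0],[0,0,0,-0.12,0],[0,0,0,-0.12,0],[0,0,0,-0.12,0],[0,0,0,-0.12,0],[0,0,0,-0.12,0],[0,0,0,-0.12,0],[0,0,0,-0.12,0],[0,0,0,-0.058,0],[0,0,0,0,0]]'
python3 st.py .602 .2045 .125
python3 - <<'E'
from h import *
save('top','t2.png',(205,170,325,290),5); save('side','s2.png',(235,135,355,255),5)
E
```

```text
t: 3.2
tool_pos: [0.6008, 0.2062, 0.2296]
orientation: [1.045, -2.963, 0.0]
force: [-0.0, -0.4, 0.1]
opening: 0.093
t 3.2 q [ 0.2499  0.2251  1.3823 -0.      1.5342 -1.999 ] pos [0.6008 0.2062 0.2296] yang 128.8479214435554 z [-0. -0. -1.] F [-0.0206 -0.4233  0.1329] T [ 0.0884 -0.0103  0.02  ] op 0.09301568205530691
tool delta [ 0.0001 -0.002   0.1046]
```

View pics/t2.png

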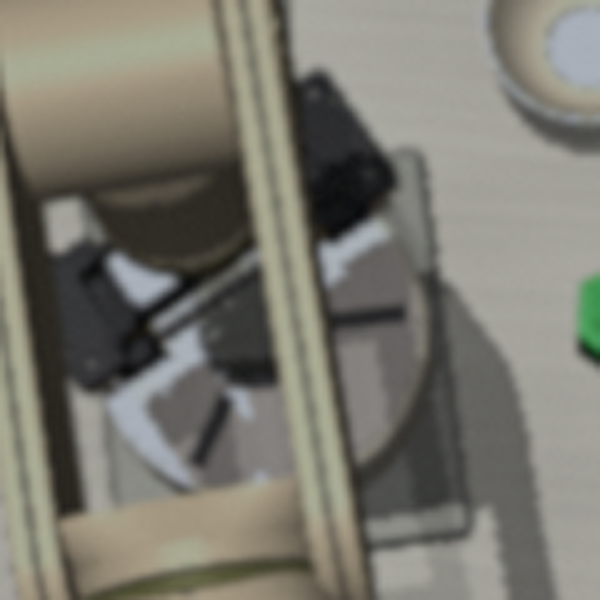

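View pics/s2.png

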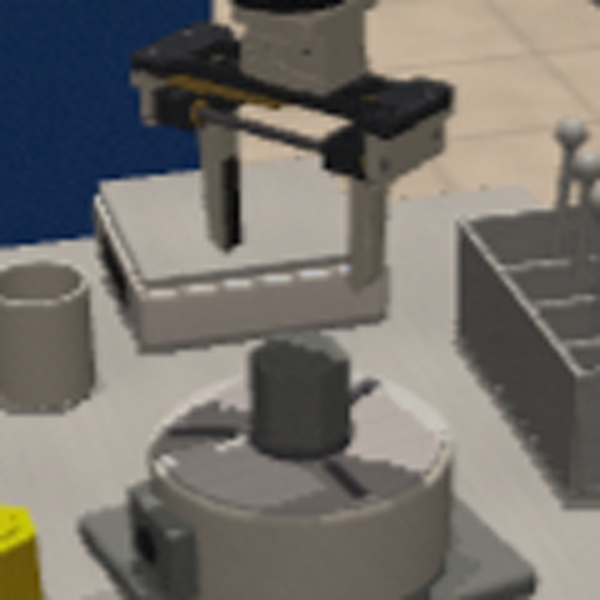

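The nut sits below and between the jaws, and the fingers clear it. I'll descend and grip.

```bash
python3 -m creep '[[0,-0.001,0.02,0,0],[0,0,0.02,0,0],[0,0,0.02,0,0],[0,0,0.02,0,0],[0,0,0.015,0,0],[0,0,0.0095,0,0],[0,0,0,0,0],[0,0,0,0,150],[0,0,0,0,150],[0,0,0,0,150],[0,0,0,0,150],[0,0,0,0,150]]' 25
python3 st.py
```

```text
t: 4.3
tool_pos: [0.602, 0.2055, 0.1262]
orientation: [-1.04, 2.963, -0.0]
force: [0.3, 1.0, 0.2]
opening: 0.0642
t 4.3 q [ 0.2484  0.2918  1.4952 -0.      1.3529 -1.9974] pos [0.602  0.2055 0.1262] yang 128.6773689225607 z [ 0.0016  0.0004 -1.    ] F [0.3365 0.9849 0.1646] T [ 0.1137 -0.0097  0.0025] op 0.0641966957835778
```

```bash
python3 -m creep '[[0,0,0,0,255],[0,0,0,0,255],[0,0,0,0,255],[0,0,0,0,255]]' 25
python3 st.py
```

```text
t: 4.63
tool_pos: [0.6017, 0.2055, 0.1257]
orientation: [-1.04, 2.964, 0.0]
force: [-0.9, 0.6, 3.4]
opening: 0.0557
t 4.6333 q [ 0.2484  0.2923  1.4957  0.0001  1.3529 -1.9976] pos [0.6017 0.2055 0.1257] yang 128.68396688857607 z [ 0.0007  0.0003 -1.    ] F [-0.8525  0.5527  3.435 ] T [0.1652 0.276  0.009 ] op 0.055678895331285644
```

```bash
python3 -m creep '[[0,0,0,0,255],[0,0,-0.0003,0.06,255],[0,0,-0.0005,0.1,255],[0,0,-0.0005,0.1,255],[0,0,-0.0005,0.1,255],[0,0,0,0,255]]' 55
python3 st.py
```

```text
t: 5.13
tool_pos: [0.6014, 0.2054, 0.1268]
orientation: [0.486, -3.104, 0.0]
force: [0.2, -0.1, 1.1]
opening: 0.0559
t 5.1333 q [ 0.2485  0.2914  1.4947 -0.      1.3555 -1.6329] pos [0.6014 0.2054 0.1268] yang 107.7973940203363 z [-0.0001 -0.0001 -1.    ] F [ 0.2296 -0.1479  1.085 ] T [ 0.0577 -0.0265 -0.0403] op 0.05587839385154947
```

```bash
python3 -m creep '[[0,0,-0.0006,0.11,255],[0,0,-0.0006,0.11,255],[0,0,-0.0006,0.11,255],[0,0,-0.0006,0.11,255],[0,0,-0.0006,0.11,255],[0,0,-0.0006,0.11,255],[0,0,-0.0006,0.11,255],[0,0,-0.0006,0.11,255],[0,0,-0.0006,0.11,255],[0,0,-0.0006,0.11,255],[0,0,-0.0006,0.11,255],[0,0,0,0,255]]'
python3 st.py
```

```text
t: 6.13
tool_pos: [0.6013, 0.2054, 0.1332]
orientation: [-1.362, -2.831, 0.0]
force: [0.9, 0.9, -0.9]
opening: 0.0556
t 6.1333 q [ 0.2485  0.2859  1.4892  0.      1.3669 -0.4256] pos [0.6013 0.2054 0.1332] yang 38.62183375784157 z [-0.0004 -0.0001 -1.    ] F [ 0.9056  0.9216 -0.9363] T [ 0.075  -0.026   0.0027] op 0.05562348580485398
```

```bash
python3 -m creep '[[0,0,-0.0006,0.11,255],[0,0,-0.0006,0.11,255],[0,0,-0.0006,0.11,255],[0,0,-0.0006,0.11,255],[0,0,-0.0006,0.11,255],[0,0,-0.0005,0.11,255],[0,0,-0.0006,0.11,255],[0,0,-0.0006,0.11,255],[0,0,-0.0006,0.11,255],[0,0,-0.0006,0.11,255],[0,0,-0.0005,0.11,255],[0,0,0,0,255]]'
python3 st.py
python3 - <<'E'
from h import *
save('side','s3.png',(235,135,355,255),5)
E
```

```text
t: 7.13
tool_pos: [0.6013, 0.2054, 0.1396]
orientation: [-2.728, -1.558, 0.0]
force: [0.6, 1.2, -0.5]
opening: 0.0556
t 7.1333 q [0.2485 0.2806 1.4834 0.     1.3779 0.7817] pos [0.6013 0.2054 0.1396] yang -30.553360301961455 z [-0.0003 -0.     -1.    ] F [ 0.6069  1.1578 -0.5241] T [ 0.0588 -0.0096  0.0472] op 0.05555430036971954
```

View pics/s3.png

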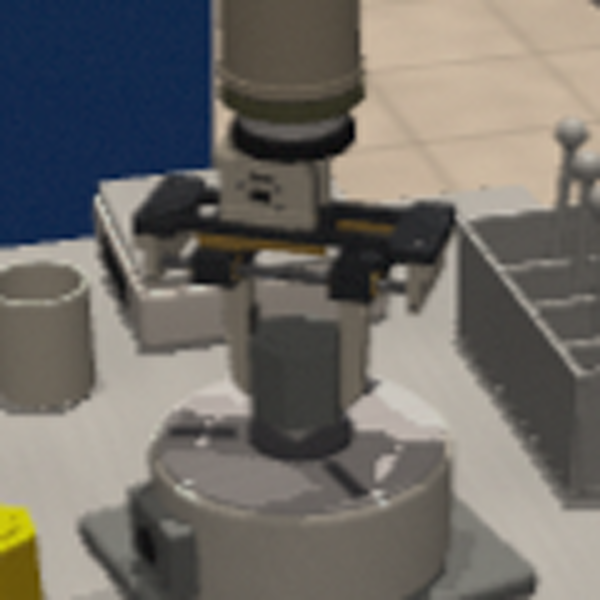

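The nut is rising off the flange in the jaws, with its rim now at about (298,222) in the full picture. I'll go on turning.

```bash
python3 -m creep '[[0,0,-0.0006,0.11,255],[0,0,-0.0006,0.11,255],[0,0,-0.0006,0.11,255],[0,0,-0.0006,0.11,255],[0,0,-0.0006,0.11,255],[0,0,-0.0005,0.11,255],[0,0,-0.0006,0.11,255],[0,0,-0.0006,0.11,255],[0,0,-0.0006,0.11,255],[0,0,-0.0006,0.11,255],[0,0,-0.0005,0.11,255],[0,0,0,0,255]]'
python3 -m creep '[[0,0,-0.0006,0.11,255],[0,0,-0.0006,0.11,255],[0,0,-0.0006,0.11,255],[0,0,-0.0006,0.11,255],[0,0,-0.0005,0.1,255],[0,0,0,0,255]]'
python3 st.py
```

```text
t: 8.18
tool_pos: [0.6012, 0.2051, 0.1459]
orientation: [3.13, -0.269, -0.001]
force: [0.3, 0.7, -1.8]
opening: 0.0558
t: 8.68
tool_pos: [0.6011, 0.2052, 0.1488]
orientation: [2.945, -1.091, -0.001]
force: [0.1, 0.0, -1.2]
opening: 0.0557
t 8.6833 q [ 0.2484  0.2732  1.4749 -0.0002  1.3944  2.5286] pos [0.6011 0.2052 0.1488] yang -130.64873416331378 z [-0.0009 -0.0004 -1.    ] F [ 0.1413  0.0158 -1.1867] T [0.0188 0.0913 0.04  ] op 0.05568977029284906
```

```bash
python3 -m creep '[[0,0,0,0,0],[0,0,0,0,0],[0,0,0,0,0],[0,0,0,0,0],[0,0,0,0,0],[0,0,0,0,0],[0,0,0,0,0]]'
python3 st.py
python3 - <<'E'
from h import *
save('side','s4.png',(235,135,355,255),5)
E
```

```text
t: 9.27
tool_pos: [0.6014, 0.2054, 0.1493]
orientation: [-2.944, 1.096, -0.0]
force: [0.5, 0.5, -0.1]
opening: 0.0922
t 9.2667 q [0.2484 0.2729 1.4744 0.     1.3943 2.5317] pos [0.6014 0.2054 0.1493] yang -130.82305365632223 z [ 0.  0. -1.] F [ 0.5077  0.5339 -0.1293] T [0.079  0.1571 0.026 ] op 0.09222760662572611
```

View pics/s4.png

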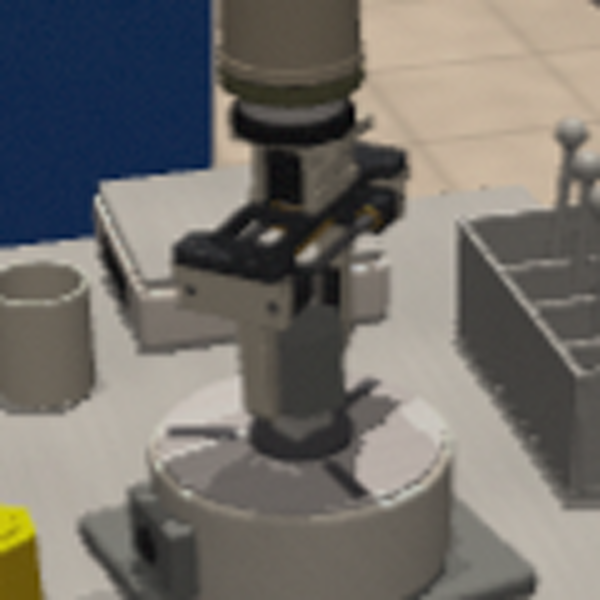

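The nut holds its height when released. I'll turn the open jaws back 60° and regrip.

```bash
python3 -m creep '[[0,0,0,-0.11,0],[0,0,0,-0.11,0],[0,0,0,-0.11,0],[0,0,0,-0.11,0],[0,0,0,-0.11,0],[0,0,0,-0.11,0],[0,0,0,-0.11,0],[0,0,0,-0.11,0],[0,0,0,-0.11,0],[0,0,0,-0.057,0],[0,0,0,0,0]]'
python3 -m creep '[[0,0,0,0,255],[0,0,0,0,255],[0,0,0,0,255],[0,0,0,0,255],[0,0,0,0,255],[0,0,0,0,255],[0,0,0,0,255],[0,0,0,0,255],[0,0,0,0,255]]' 55
python3 st.py
```

```text
t: 10.23
tool_pos: [0.6014, 0.2054, 0.1492]
orientation: [-3.097, -0.527, 0.0]
force: [0.7, -0.3, -0.3]
opening: 0.0929
t: 10.98
tool_pos: [0.6014, 0.2055, 0.1493]
orientation: [-3.098, -0.522, -0.0]
force: [-1.0, 0.8, 0.0]
opening: 0.0555
t 10.9833 q [0.2485 0.2729 1.4744 0.0001 1.3942 1.4855] pos [0.6014 0.2055 0.1493] yang -70.87487143585457 z [ 0.      0.0001 -1.    ] F [-1.0342  0.7651  0.0354] T [0.0897 0.2394 0.079 ] op 0.055471362017858995
```

```bash
python3 -m creep '[[0,0,-0.0006,0.11,255],[0,0,-0.0006,0.11,255],[0,0,-0.0006,0.11,255],[0,0,-0.0006,0.11,255],[0,0,-0.0006,0.11,255],[0,0,-0.0006,0.11,255],[0,0,-0.0006,0.11,255],[0,0,-0.0003,0.06,255],[0,0,0,0,255]]'
python3 -m creep '[[0,0,-0.003,0,255],[0,0,-0.003,0,255],[0,0,-0.003,0,255],[0,0,0,0,255]]'
python3 st.py
```

```text
t: 11.73
tool_pos: [0.6015, 0.2053, 0.1536]
orientation: [3.044, -0.776, 0.0]
force: [0.0, -0.3, -0.8]
opening: 0.0555
t: 12.07
tool_pos: [0.6017, 0.2054, 0.1635]
orientation: [-3.046, 0.77, -0.001]
force: [-0.4, 1.1, -3.8]
opening: 0.0558
t 12.0667 q [ 0.2484  0.2624  1.4603 -0.      1.4182  2.3144] pos [0.6017 0.2054 0.1635] yang -118.37239535211735 z [ 0.0007  0.0001 -1.    ] F [-0.3951  1.0616 -3.8277] T [ 0.0885  0.1492 -0.0306] op 0.05575433320215228
```

The nut is free: the wrist carries about 3.8 N, roughly its weight. I'll lift it clear.

```bash
python3 -m creep '[[0,0,-0.005,0,255],[0,0,-0.01,0,255],[0,0,-0.01,0,255],[0,0,-0.015,0,255],[0,0,-0.015,0,255],[0,0,-0.015,0,255],[0,0,-0.01,0,255],[0,0,-0.005,0,255],[0,0,0,0,255],[0,0,0,0,255]]'
python3 st.py .5064 -.2785 .25
python3 - <<'E'
from h import *
save('side','s5.png',(215,95,395,230),4)
E
```

```text
t: 12.9
tool_pos: [0.6015, 0.2054, 0.2477]
orientation: [-3.045, 0.771, -0.0]
force: [0.2, 0.5, -2.5]
opening: 0.0557
t 12.9 q [ 0.2484  0.2195  1.3561 -0.      1.566   2.3153] pos [0.6015 0.2054 0.2477] yang -118.42694234521258 z [ 0.0001 -0.     -1.    ] F [ 0.1631  0.5176 -2.468 ] T [ 0.073   0.2167 -0.0613] op 0.055739963769601095
tool delta [ 0.1467  0.4708 -0.0023]
```

View pics/s5.png

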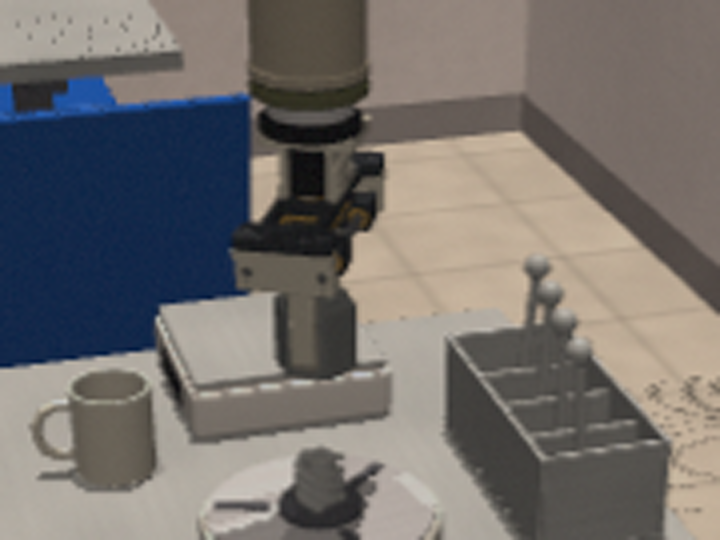

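The nut hangs level in the jaws at about (293,178) and the bare spindle shows at (295,212). I'll carry it over to the well.

```bash
python3 -m creep '[[0.003,0.0095,0,0,255],[0.006,0.019,0,0,255],[0.009,0.0286,0,0,255],[0.0107,0.0344,0,0,255],[0.0107,0.0344,0,0,255],[0.0107,0.0344,0,0,255],[0.0107,0.0344,0,0,255],[0.0107,0.0344,0,0,255],[0.0107,0.0344,0,0,255],[0.0107,0.0344,0,0,255],[0.0107,0.0344,0,0,255],[0.0107,0.0344,0,0,255]]'
python3 -m creep '[[0.0107,0.0344,0,0,255],[0.009,0.0286,0,0,255],[0.0065,0.021,0,0,255],[0.0042,0.0134,0,0,255],[0.002,0.0067,0,0,255],[0,0,0,0,255],[0,0,0,0,255]]'
python3 st.py .5064 -.2785 .06
```

```text
t: 13.95
tool_pos: [0.5258, -0.1735, 0.2468]
orientation: [-3.045, 0.772, 0.002]
force: [0.2, -0.5, -3.1]
opening: 0.0559
t: 14.53
tool_pos: [0.5063, -0.2778, 0.2473]
orientation: [-3.045, 0.771, 0.001]
force: [-0.3, 0.0, -3.9]
opening: 0.0558
t 14.5333 q [-0.5909  0.0636  1.5272  0.0006  1.5517  1.476 ] pos [ 0.5063 -0.2778  0.2473] yang -118.42855382443251 z [-0.0004  0.001  -1.    ] F [-0.2712  0.0093 -3.9416] T [0.1317 0.1402 0.0663] op 0.055753957295115335
tool delta [0.0006 0.0007 0.1873]
```

```bash
python3 -m creep '[[0,0,0.01,0,255],[0,0,0.02,0,255],[0,0,0.022,0,255],[0,0,0.022,0,255],[0,0,0.022,0,255],[0,0,0.022,0,255],[0,0,0.022,0,255],[0,0,0.02,0,255],[0,0,0.015,0,255],[0,0,0.01,0,255],[0,0,0.002,0,255],[0,0,0,0,255]]'
python3 st.py .5064 -.2785 .0237
python3 - <<'E'
from h import *
save('side','s6.png',(240,250,400,390),4.2); save('top','t6.png',(345,200,455,325),4.5)
E
```

```text
t: 15.53
tool_pos: [0.5061, -0.2773, 0.0599]
orientation: [-3.045, 0.77, 0.002]
force: [-0.4, 0.1, -3.2]
opening: 0.0556
t 15.5333 q [-0.5902  0.2157  1.7144  0.0001  1.213   1.4756] pos [ 0.5061 -0.2773  0.0599] yang -118.3668059735359 z [-0.0012  0.001  -1.    ] F [-0.4089  0.0512 -3.2127] T [ 0.0572  0.127  -0.0366] op 0.055640309107513455
tool delta [0.0009 0.0009 0.0362]
```

View pics/s6.png

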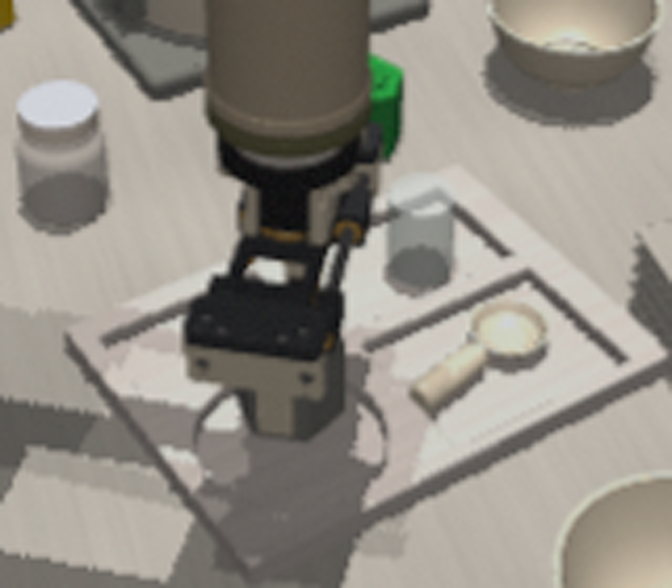

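View pics/t6.png

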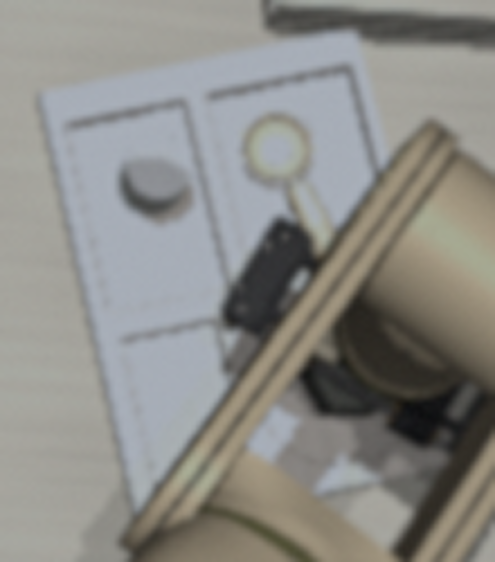

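The nut hangs over the well at about (308,353), clear of the rim and the spoon. I'll lower it slowly until it touches.

```bash
python3 -m creep '[[0.0009,0.0009,0.006,0,255],[0,0,0.008,0,255],[0,0,0.008,0,255],[0,0,0.005,0,255],[0,0,0.003,0,255],[0,0,0.002,0,255],[0,0,0,0,255]]'
python3 st.py
python3 -m creep '[[0,0,0.0015,0,255],[0,0,0.0015,0,255],[0,0,0,0,255]]'
python3 st.py
```

```text
t: 16.22
tool_pos: [0.5063, -0.2795, 0.028]
orientation: [-3.045, 0.771, 0.002]
force: [0.1, 0.9, -3.0]
opening: 0.0558
t 16.2167 q [-0.5931  0.2611  1.7263 -0.      1.1554  1.474 ] pos [ 0.5063 -0.2795  0.028 ] yang -118.43434981381682 z [-0.001   0.0006 -1.    ] F [ 0.0722  0.8906 -3.0185] T [ 0.0133  0.1593 -0.0019] op 0.055787001995632426
t: 16.47
tool_pos: [0.5067, -0.2798, 0.0257]
orientation: [3.045, -0.772, 0.0]
force: [-0.2, 0.7, -3.7]
opening: 0.056
t 16.4667 q [-0.593   0.2645  1.7269 -0.      1.15    1.474 ] pos [ 0.5067 -0.2798  0.0257] yang -118.43483148236756 z [ 0.0001 -0.0001 -1.    ] F [-0.1695  0.6715 -3.6894] T [0.037  0.1636 0.0313] op 0.05600864627242355
```

```bash
python3 -m creep '[[0,0,0.001,0,255],[0,0,0.001,0,255],[0,0,0,0,255]]'
python3 -m creep '[[0,0,0.0007,0,255],[0,0,0,0,255]]'
```

```text
t: 16.72
tool_pos: [0.5069, -0.2799, 0.0244]
orientation: [3.045, -0.771, 0.001]
force: [-1.9, 1.2, 1.7]
opening: 0.0557
t: 16.88
tool_pos: [0.507, -0.2799, 0.0243]
orientation: [3.045, -0.771, 0.001]
force: [-3.1, 2.0, 8.5]
opening: 0.0558
```

The nut has touched down. I'll open only part way, because the fingers are inside the well.

```bash
python3 -m creep '[[0,0,-0.0004,0,85],[0,0,0,0,85],[0,0,0,0,75],[0,0,0,0,75],[0,0,0,0,75]]' 10
python3 st.py
```

```text
t: 17.3
tool_pos: [0.5067, -0.2797, 0.0234]
orientation: [3.045, -0.771, 0.0]
force: [0.5, -0.2, -0.0]
opening: 0.0654
t 17.3 q [-0.593   0.2678  1.7278 -0.      1.1459  1.474 ] pos [ 0.5067 -0.2797  0.0234] yang -118.43134106817537 z [ 0. -0. -1.] F [ 0.5196 -0.1757 -0.0233] T [0.0351 0.1519 0.062 ] op 0.0653566268393716
```

Released with no force on the wrist. I'll lift straight up and then back away so the camera can see.

```bash
python3 -m creep '[[0,0,-0.004,0,75],[0,0,-0.008,0,75],[0,0,-0.015,0,75],[0,0,-0.025,0,75],[0,0,-0.03,0,75],[0,0,-0.03,0,75],[0,0,-0.03,0,75],[0,0,-0.03,0,75],[0,0,-0.02,0,75],[0,0,0,0,75]]'
python3 st.py .42 .15 .21
```

```text
t: 18.13
tool_pos: [0.5091, -0.2814, 0.2228]
orientation: [3.042, -0.771, 0.015]
force: [1.1, -0.9, 0.8]
opening: 0.0655
t 18.1333 q [-0.593   0.0743  1.5606 -0.      1.4965  1.474 ] pos [ 0.5091 -0.2814  0.2228] yang -118.43032144907455 z [ 0.0084 -0.0057 -0.9999] F [ 1.065  -0.8778  0.7746] T [0.0336 0.0983 0.0237] op 0.0655029103107005
tool delta [-0.2839 -0.3369  0.0096]
```

```bash
python3 -m creep '[[-0.012,-0.014,0,0,75],[-0.023,-0.027,0,0,75],[-0.024,-0.028,0,0,75],[-0.024,-0.028,0,0,75],[-0.024,-0.028,0,0,75],[-0.024,-0.028,0,0,75],[-0.024,-0.028,0,0,75],[-0.024,-0.028,0,0,75],[-0.024,-0.028,0,0,75],[-0.012,-0.014,0,0,75],[0,0,0,0,75],[0,0,0,0,75]]'
python3 - <<'E'
from h import *
np.set_printoptions(precision=4,suppress=True)
save('side','s7.png'); save('top','t7.png')
for n in('top','side'):
    print(n,[(np.array(a['pixel']),a['confidence'],atz(n,a['pixel'],.03)) for a in tip_of(n,'nut_center')])
print(proj('top',(.5064,-.2785,.056)),proj('side',(.5064,-.2785,.056)))
E
cd pics; python3 -c "
import cv2
for n,c in(('s7',(250,280,410,390)),('t7',(345,200,455,325))):
    x0,y0,x1,y1=c; cv2.imwrite(n+'c.png',cv2.resize(cv2.imread(n+'.png')[y0:y1,x0:x1],None,fx=4.5,fy=4.5,interpolation=2))"
```

```text
t: 19.13
tool_pos: [0.4369, 0.044, 0.2155]
orientation: [3.046, -0.767, 0.001]
force: [-0.1, 0.6, -0.1]
opening: 0.0661
top [(array([328.2, 234. ]), 0.92, array([0.6364, 0.0008, 0.03  ])), (array([421.9, 282.6]), 0.79, array([ 0.5091, -0.2826,  0.03  ])), (array([244.5, 307.7]), 0.56, array([0.402, 0.229, 0.03 ]))]
side [(array([309. , 345.6]), 0.8, array([ 0.5105, -0.2693,  0.03  ])), (array([325.6, 273.1]), 0.73, array([0.6411, 0.    , 0.03  ])), (array([232.7, 249.2]), 0.66, array([0.3981, 0.2081, 0.03  ]))]
[421.9902 282.2425] [308.3858 340.7638]
```

View pics/s7.png

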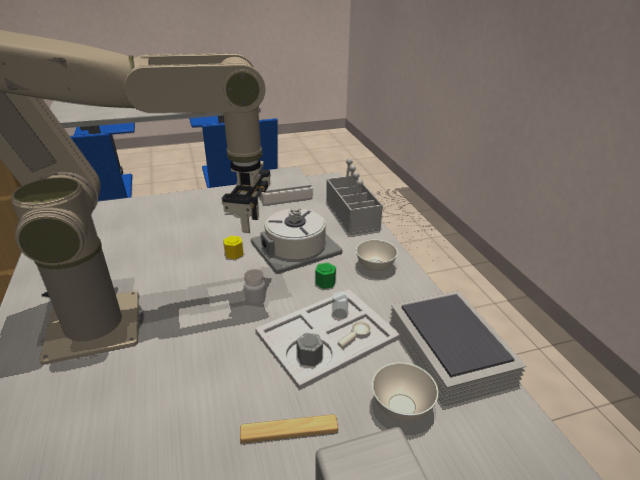

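View pics/s7c.png

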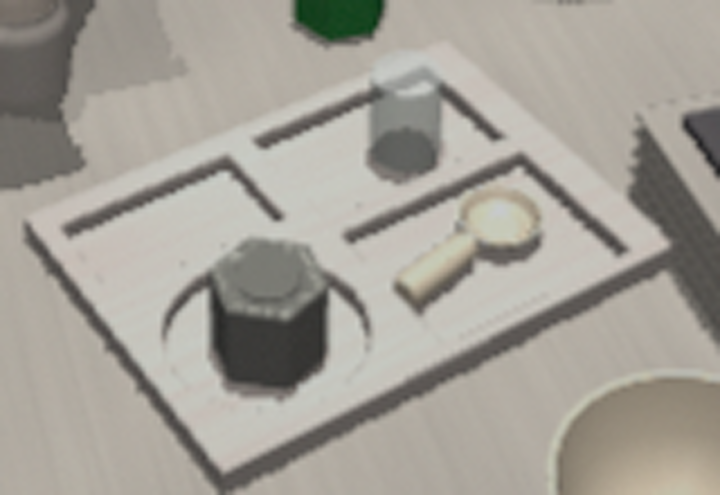

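View pics/t7c.png

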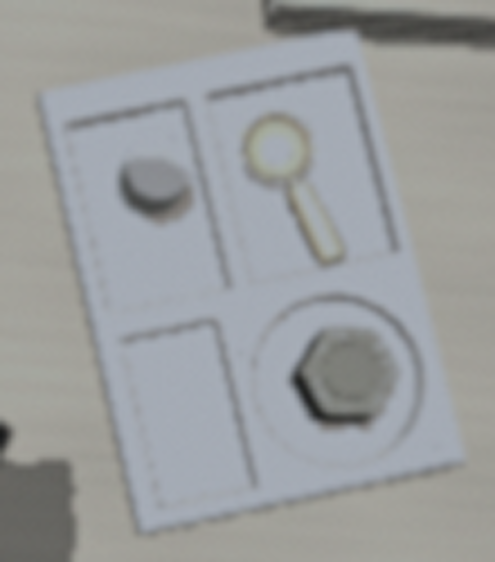

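The nut stands upright in the round well at top (422,282) and side (309,346). The spoon, tumbler, jar and bowls are in place and the arm is clear, so I'll hand in.

```bash
python3 -c "
from plant import *
print(close_job())"
```

```text
the job is handed in; nothing more can be done
None
```

I unscrewed the nut clockwise in two grips (about 259°, then 47°), following the thread's rise. I lifted it off the spindle, set it down in the tray's round well with a light touch (up to about 8.5 N on the wrist), and handed in with the robot's clock at about 19 s.

- **Nut position:** in the last pictures it stands flat, closed top up, with its centre about 5 mm (top camera) or 10 mm (side camera) from the well's measured centre. The two cameras differ by about 13 mm from each other. Both readings, and the TCP position at release (about 1 mm off), are well inside the 27 mm allowed.
- **Bystanders and robot:** by eye, nothing else in the pictures had moved, and the gripper was clear with nothing in contact. I did not measure each bystander's position again.
- **Failed check:** my first automatic tray fit, and a first nut fit that picked up the yellow look-alike's outline, were wrong. I replaced them with hand-picked corners and a redone fit before moving the arm.

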